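Fit the amber filter panel under the beam hood

ROBOT

A 7-joint arm with a two-finger parallel gripper is mounted at the origin on the work surface. World frame = base frame: x ahead of the robot, y to its left, z up, the work surface at z = 0. Lengths are in m, angles in rad, forces in N, time in s.
With the tool pointing down it reaches from about 0.4 to 0.85 m from the base axis. Payload 4.4 kg.
Tool frame: the origin (TCP) lies at the very end of the fingers, on their centre line; the grasp point (between the pads) lies 19 mm behind it (ctrl.tcp_to_grasp is the distance from the TCP to the grasp point, in m); x points along the fingers, y is the direction in which the jaws open and shut, and the axes are right-handed (so a half turn about x gives the same grasp; the last joint's range is limited). The gripper opens to 94 mm and grips with 3 to 60 N. Pads are 16 mm wide; open, the fingers measure 119 mm over their backs; the gripper's body (75 mm by 177 mm) begins 78 mm behind the grasp point.
Start: joints at [-1.373, 0.628, 0.038, 1.517, -0.027, 0.996, -0.02], TCP at [0.169, 0.628, 0.205] pointing down, gripper open.
Joint ranges: [-3.06, 3.06], [-0.37, 2.12], [-1.25, 1.32], [0.18, 2.47], [-1.1, 4.24], [0.23, 1.98], [-2.94, 2.94]. Speed limits (rad/s): [2.57, 2.57, 3.14, 3.14, 3.14, 3.14, 3.14].

INTERFACE

Orientations are given as a 3x3 rotation matrix whose columns are the frame's x, y, z axes.
In Python, from bench import ctrl gives the robot as it stands.
- The arm moves only by the tool arm_command, never from a script. Its argument "commands" is a list that holds one entry, the list of rows, each a list of 6 numbers: the shift along the tool's x, y, z in m, then the turn, a rotation vector about the tool's x, y, z in degrees. In form: [[[x, y, z, rx, ry, rz], ...]]. A call has 1 to 5 rows; each row is the pose to reach, as a shift and turn from the pose commanded when the call began, along the tool's axes at that moment; what a row does not reach only later rows make up. A row lasts 1/8 s, in which the tool goes at most 62.5 mm and 10.7 degrees, less where a joint would pass 70% of its speed; a pose out of reach is approached as far as the arm can. A call with a gripper value outside its range is refused whole. "claw" is the opening, from 0 (shut) to 1 (fully open), set as the call begins (left out, the last holds). The fingers move at their own pace and stop on an object; "grip_force" is the grip in N (left out, the last holds). Time passes only in rows, so rows that repeat a pose let the fingers close. It gives the time, the measured TCP pose, the force and the opening at its end, in the units of the state.
- ctrl.read_state(): the state, without advancing time (a new reading comes with each control period).
- ctrl.grab_frame(name): name is "side" or "top" or "wrist"; returns the picture (420x560x3 uint8, red, green, blue); there is no depth.
- ctrl.get_calibration(name): a dict with "fovy" (degrees; the focal length in pixels is half the picture's height over the tangent of half this angle, whatever the lens; pixels are square), "cx", "cy" (the principal point, pixels), "k1" (the pictures are not rectified: a ray, as slopes to the right and down, at radius r is drawn at 1 + k1 r^2 times it, then the intrinsics apply), "position" and "rotation" of the camera in the world. Camera axes: x right, y up, looking along -z (the intrinsics and any distortion apply to the point x, -y, -z); pixel columns grow to the right and rows downward; lengths in m; the calibration is good to about 2 mm. A picture is of the moment at which its call begins: read the wrist's pose just before it. get_calibration takes no time and is no camera call; for the wrist camera it gives the pose at the moment of the call.
- ctrl.hand_in(): hands the job in, once; it reports no verdict.
The state is a dict: "time": time; "qpos": joint angles; "joint_velocities": joint speeds; "joint_torque": joint torques, N m; "position": TCP position; "eef_rot": TCP orientation; "ft_force": force on the tool from outside, world axes, zero at the start; "wrist_torque": the same for the moment, N m; "gripper_width": finger opening in m.
Only numpy, scipy, OpenCV 4.12 (cv2) and the standard library are available. Lean on these libraries where they do the work, as an engineer would, in place of code of your own. Each camera call takes 0.05 s, during which the arm holds its last target. There are 200 camera calls.

TASK

Slide the amber filter panel (orange top strip) straight up out of the slotted rack by its top edge, stand it in the open part of the filter track, and slide it along the track under the black hood until it is fully home against the end stop. It is glass, so do not let it fall. Leave the other two panels in the rack and do not push or tip the lens post that stands between the rack and the track.

Things in the scene. Friction and masses are not known exactly. Their poses are not given: they have to be found in the camera images.
- amber_panel: The panel to fit: amber glass in a dark steel frame with an orange strip along its top edge, a flat plate 160 long (its x axis) x 8 thick (its y axis) x 100 high (its z axis), 0.2 kg; the two long ends and the two faces are alike. Origin: centre of its underside. It starts upright in one of the rack's three slots, which one varies.
- green_panel: Same size and axes as the amber panel, green glass with a green top strip; stays in the rack.
- clear_panel: Same size and axes as the amber panel, clear glass with a white top strip; stays in the rack.
- rack: Fixed grey and black rack, 190 (x) x 172 (y) x 62 high; origin: centre of its underside. Three slots 11 wide along its x axis, at y = -64, 0, +64; panels stand on its base, 12 above the table, tops at 112. End cheeks 62 high (beyond |x| = 61) hold the panel ends; between them the panels stand free.
- track: Fixed track along its x axis (-137 to +147), 70 wide; origin on the table under the channel. Channel 12 wide at y = 0, floor at height 12, walls to 52, yellow flared lips to 66 (mouth 34 wide), open on top from x = -135 to +75. Then a black hood (54 wide, 40 inside, roof from 122 to 130 high) covers it up to the end stop at x = +135: the home panel has 60 under it, 100 outside.
- home (a point): Where the amber panel's origin lies when fully home: on the channel's floor (12 above the table), at x = +55 of the track. Axes as the track; +x points along the slide, towards the end stop under the hood.
- lens_post: Loose lens on a post, black ring on a round steel base 48 across, 108 high in all, 0.3 kg, standing between the rack and the track. Origin: centre of its underside.
Things that resemble listed ones, but are neither listed nor needed, are in the scene too. What is shaped like the lens_post but pink or red is not meant.

How it is judged:
On the way:
1. the amber panel has been lifted clear of the rack (z of amber_panel in the frame of rack above 0.065 m), for 0.1 s.
At the end, for the whole second after the job is handed in: Amber panel at rest on the channel floor under the hood: within 6 mm of home along and across the track, under 4 mm off the floor, within 0.17 rad of upright and 0.1 rad of the track's direction. Green and clear panels within 20 mm of their starts; lens post upright within 0.2 rad, within 30 mm (x of amber_panel in the frame of home between -0.006 and 0.006 m and y of amber_panel in the frame of home between -0.006 and 0.006 m and z of amber_panel in the frame of home below 0.004 m and angle between amber_panel's own z axis and vertical below 0.17 rad and angle between the x axis of amber_panel and the x axis of home, either way round below 0.1 rad and linear speed of amber_panel below 0.02 m/s and distance of each of green_panel, clear_panel from where it was at the start of the episode below 0.02 m and angle between lens_post's own z axis and vertical below 0.2 rad and distance of lens_post from where it was at the start of the episode below 0.03 m); the robot touches nothing.
It fails at once if the amber panel falls free (moves faster than 0.5 m/s with no finger on it) (linear speed of amber_panel above 0.5 m/s and contact force between the fingers and amber_panel below 0.05 N).
It fails at once if the green or the clear panel is moved by more than 20 mm (distance of any of green_panel, clear_panel from where it was at the start of the episode above 0.02 m).
It fails at once if the lens post is pushed more than 30 mm or tipped over (distance of lens_post from where it was at the start of the episode above 0.03 m or angle between lens_post's own z axis and vertical above 0.35 rad).
It also fails if it takes over 53 s, if anything falls off the work surface, if the arm or the gripper's body presses on something with over 40 N, if the wrist force passes 120 N, or if a joint passes its speed limit or range.

## Working session

There is one attempt and no reset: what is moved stays moved. The work goes in short steps, Python scripts to look and compute and a tool call to move; the robot and the scene stay as the last step left them, time stands still between calls to the robot, and variables do not carry over. Pictures are saved under pics/ and viewed, about 8 in all and at most 12, crops included, and the job is handed in when it is done.

Besides the shell and the picture viewer there is one more tool, called after ">>>" as name(argument=value, ...), one argument or row to a line, values as JSON. arm_command: Moves the arm, as the interface text tells. Its arguments: {"type":"object","properties":{"commands":{"type":"array"},"claw":{"type":"number"},"grip_force":{"type":"number"}},"required":["commands"]}

```bash
mkdir -p pics; ls
python3 - <<'E'
from bench import ctrl
import cv2
s=ctrl.read_state();print(s['time'],s['position'],s['eef_rot'],s['ft_force'],ctrl.tcp_to_grasp)
for n in("side","top","wrist"):
    c=ctrl.get_calibration(n);print(n,c)
    cv2.imwrite(f"pics/{n}0.png",ctrl.grab_frame(n)[:,:,::-1])
E
```

```text
pics
0.0 [0.16927587 0.62689382 0.20456777] [[-4.69519260e-04  2.60751657e-01  9.65405797e-01]
 [-1.80560521e-03  9.65404109e-01 -2.60752079e-01]
 [-9.99998260e-01 -1.86556986e-03  1.75387269e-05]] [-0.69175833 -0.71846388 -0.71785401] 0.0188
side {'fovy': 52.16767390735743, 'cx': 270.59743350383906, 'cy': 205.52036888232988, 'k1': -0.053679229789716836, 'position': array([ 0.1842826 , -0.37658703,  0.65945608]), 'rotation': array([[ 0.73265965,  0.51883728, -0.44047442],
       [-0.680585  ,  0.55497538, -0.4783371 ],
       [-0.00372666,  0.65023858,  0.75972094]])}
top {'fovy': 56.97406965117065, 'cx': 279.277619041016, 'cy': 208.9754155557562, 'k1': 0.007927289498559377, 'position': array([0.50097604, 0.00289952, 0.81236529]), 'rotation': array([[-0.00477125,  0.99945818, -0.03256655],
       [-0.99997583, -0.00460399,  0.00520913],
       [ 0.00505638,  0.03259061,  0.99945599]])}
wrist {'fovy': 70.54835819900146, 'cx': 279.5348509630478, 'cy': 208.07213592352414, 'k1': -0.06595468110001425, 'position': array([0.10451312, 0.64437935, 0.38405905]), 'rotation': array([[ 2.61287290e-01, -9.39058273e-01, -2.23379749e-01],
       [ 9.65260610e-01,  2.53966045e-01,  6.14263987e-02],
       [-9.52096659e-04, -2.31669610e-01,  9.72794061e-01]])}
```

View pics/top0.png

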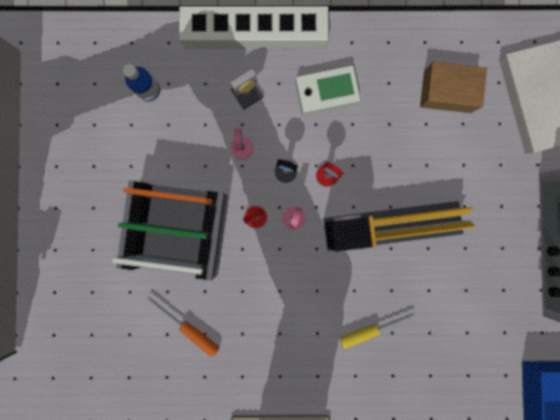

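View pics/side0.png

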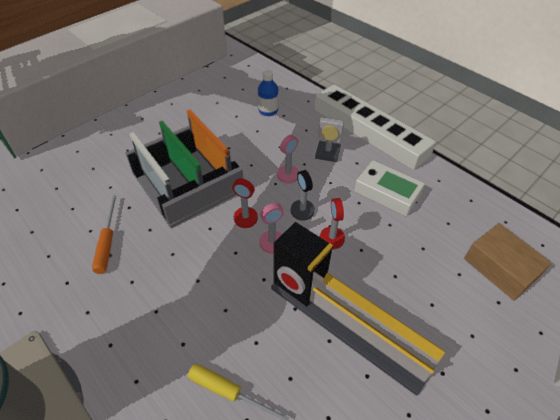

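The top view shows the amber strip from about (124,190) to (212,201), the farthest slot. The track has its hood at (348,232) and its open end at (470,220). The lens post is at (286,170), with pink and red decoys around it. Next I'll view enlarged crops.

```bash
cat > h.py <<'E'
import numpy as np, cv2
from bench import ctrl
def ray(c,uv):
    f=210/np.tan(np.radians(c['fovy']/2))
    K=np.array([[f,0,c['cx']],[0,f,c['cy']],[0,0,1]])
    p=cv2.undistortPoints(np.array([[uv]],float),K,np.array([c['k1'],0,0,0]))[0,0]
    return np.array(c['position']),np.array(c['rotation'])@[p[0],-p[1],-1]
def onplane(c,uv,z):
    o,d=ray(c,uv); return o+d*(z-o[2])/d[2]
def project(c,P):
    f=210/np.tan(np.radians(c['fovy']/2))
    q=(np.asarray(P)-c['position'])@c['rotation']; x=np.array([q[0],-q[1]])/-q[2]
    return x*(1+c['k1']*(x@x))*f+[c['cx'],c['cy']]
def crop(src,dst,x0,y0,w,h,k):
    im=cv2.imread(src)[y0:y0+h,x0:x0+w]
    cv2.imwrite(dst,cv2.resize(im,None,fx=k,fy=k,interpolation=cv2.INTER_CUBIC))
E
python3 - <<'E'
from h import *
im=cv2.imread('pics/top0.png')
k=6
a=cv2.resize(im[170:220,110:235],None,fx=k,fy=k,interpolation=cv2.INTER_CUBIC)
b=cv2.resize(im[195:255,315:480],None,fx=4.5,fy=4.5,interpolation=cv2.INTER_CUBIC)
o=np.zeros((600,800,3),np.uint8);o[:300,:750]=a;o[300:300+b.shape[0],:b.shape[1]]=b
cv2.imwrite('pics/c1.png',o)
E
```

```text
(no output)
```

View pics/c1.png

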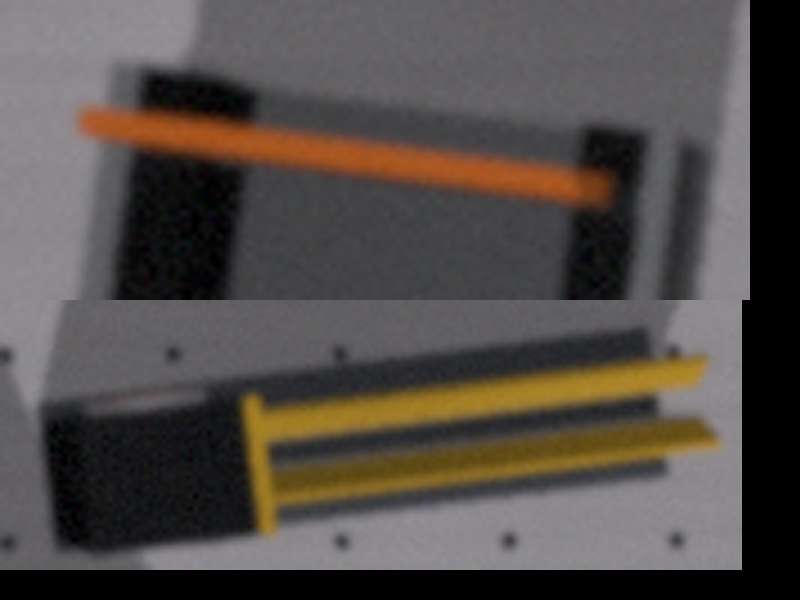

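Run:
```python
from h import *
c=ctrl.get_calibration('top')
np.set_printoptions(precision=4,suppress=True)
a=onplane(c,(123,190.2),.112);b=onplane(c,(212.3,201.3),.112)
print('amber',a,b,np.linalg.norm(a-b),(a+b)/2,np.degrees(np.arctan2(*(b-a)[[0,1]][::1])))
e=onplane(c,(473,217.4),.066);h=onplane(c,(374.6,229.4),.066);n=onplane(c,(372.3,231.7),.13)
print('track',e,h,n,np.linalg.norm(e-h)); 
d=(h-e)/np.linalg.norm(h-e);print('dir',d,'angle',np.degrees(np.arctan2(d[1],d[0])))
# side-cam: check
cs=ctrl.get_calibration('side')
for P in(a,b,e,h,n):print(project(cs,P))
print('lens ring',onplane(c,(286,170),.09))
```

```text
amber [0.5591 0.2816 0.112 ] [0.5383 0.1204 0.112 ] 0.1625033161903017 [0.5487 0.201  0.112 ] -172.6462243811864
track [ 0.5073 -0.3747  0.066 ] [ 0.4851 -0.1846  0.066 ] [ 0.4824 -0.1644  0.13  ] 0.19141543551419504
dir [-0.1163  0.9932  0.    ] angle 96.67744331302549
[188.9501 108.4233]
[229.9226 150.7537]
[439.4565 359.9135]
[328.8158 283.6212]
[321.8362 253.976 ]
lens ring [ 0.5975 -0.0138  0.09  ]
```

View pics/wrist0.png

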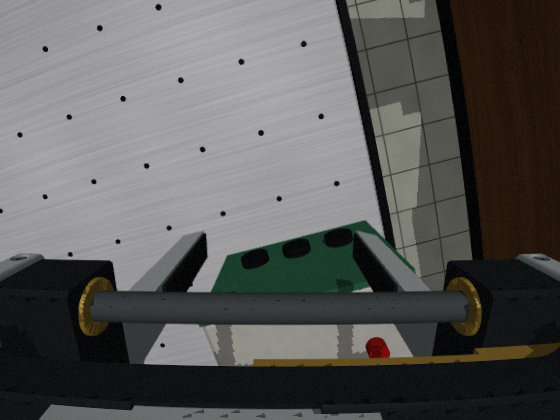

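Wrist picture: only the bare table, with the fingers low in the frame at about (200,240) and (360,240). The hood-front measurement agrees with the track length (212 mm), so I'm moving to hover over the amber panel.

```bash
cat >> h.py <<'E'
from scipy.spatial.transform import Rotation as Ro
def go(P,yaw):
    """print shift (mm) and turn (deg) in tool axes to reach TCP P, tool straight down, jaw axis at yaw deg"""
    s=ctrl.read_state();R=np.array(s['eef_rot']);y=np.radians(yaw)
    Y=np.array([np.cos(y),np.sin(y),0]);X=np.array([0,0,-1.]);T=np.column_stack([X,Y,np.cross(X,Y)])
    print('t',round(s['time'],2),'pos',np.round(s['position'],4),'F',np.round(np.array(s['ft_force']),1),'w',round(float(s['gripper_width']),4))
    print('shift mm',np.round(R.T@(np.array(P)-s['position'])*1e3,1),'turn',np.round(Ro.from_matrix(R.T@T).as_rotvec(degrees=True),2))
E
python3 -c "
from h import *
go((.547,.189,.26),-7.35)"
```

```text
t 0.15 pos [0.1693 0.6271 0.2048] F [0.1 0.5 0.2] w 0.0939
shift mm [ -54.8 -324.5  478.8] turn [8.224e+01 6.000e-02 6.000e-02]
```

>>> arm_command(
  commands=[
    [[-0.055, -0.034, 0.05, 10, 0, 0], [-0.055, -0.068, 0.1, 20, 0, 0], [-0.055, -0.102, 0.15, 30, 0, 0], [-0.055, -0.136, 0.2, 40, 0, 0], [-0.055, -0.17, 0.25, 50, 0, 0]],
  ],
  claw=0.43,
)

```text
time: 0.78
position: [0.3629, 0.4019, 0.2606]
eef_rot: [[0.0, 0.909, 0.416], [0.0, 0.416, -0.909], [-1.0, 0.0, -0.0]]
ft_force: [0.2, 0.5, 0.2]
gripper_width: 0.0477
```

```bash
python3 -c "
from h import *
go((.547,.189,.26),-7.35)"
```

```text
t 0.78 pos [0.3629 0.4019 0.2606] F [0.2 0.5 0.2] w 0.0477
shift mm [  0.5  78.9 270.2] turn [ 3.192e+01 -2.000e-02 -1.000e-02]
```

>>> arm_command(
  commands=[
    [[0, 0.016, 0.054, 8, 0, 0], [0, 0.032, 0.108, 16, 0, 0], [0, 0.048, 0.162, 24, 0, 0], [0, 0.064, 0.216, 32, 0, 0], [0, 0.079, 0.27, 32, 0, 0]],
  ],
)

```text
time: 1.4
position: [0.548, 0.1907, 0.2602]
eef_rot: [[-0.0, 0.992, -0.124], [-0.0, -0.124, -0.992], [-1.0, -0.0, 0.0]]
ft_force: [1.0, -0.0, -0.6]
gripper_width: 0.0403
```

>>> arm_command(
  commands=[
    [[0, 0, 0, 0, 0, 0], [0, 0, 0, 0, 0, 0]],
  ],
)

```text
time: 1.65
position: [0.5465, 0.1925, 0.26]
eef_rot: [[-0.001, 0.992, -0.124], [0.001, -0.124, -0.992], [-1.0, -0.001, -0.0]]
ft_force: [0.3, -0.1, 1.1]
gripper_width: 0.0406
```

Run:
```python
from h import *
go((.547,.189,.081),-7.35)
c=ctrl.get_calibration('wrist');np.save('c.npy',c,allow_pickle=True)
cv2.imwrite('pics/w1.png',ctrl.grab_frame('wrist')[:,:,::-1])
cv2.imwrite('pics/w1b.png',cv2.resize(cv2.imread('pics/w1.png'),(800,600),interpolation=cv2.INTER_CUBIC))
for P in((.5591,.2816,.112),(.5383,.1204,.112)):print(project(c,P)*800/560)
```

```text
t 1.65 pos [0.5465 0.1925 0.26  ] F [ 0.3 -0.1  1.1] w 0.0406
shift mm [179.    1.2   3.5] turn [ 0.25 -0.02  0.08]
[402.08339399 164.73597727]
[401.06164573 369.22500631]
```

View pics/w1b.png

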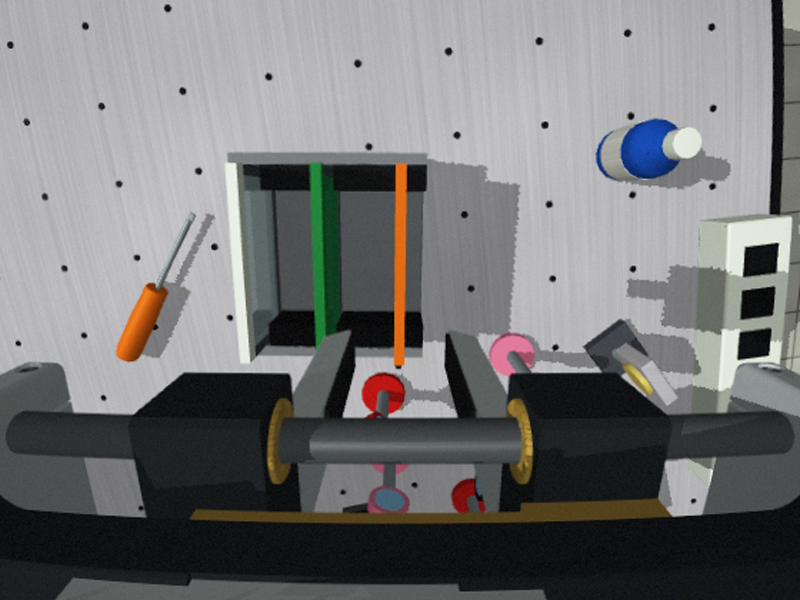

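The orange strip runs from (401,164) to (399,367), within 2 px of the prediction. Descending.

>>> arm_command(
  commands=[
    [[0.045, 0, 0.003, 0.3, 0, 0], [0.09, 0, 0.003, 0.3, 0, 0], [0.125, 0, 0.003, 0.3, 0, 0], [0.155, 0, 0.003, 0.3, 0, 0], [0.179, 0, 0.003, 0.3, 0, 0]],
  ],
)

```text
time: 2.33
position: [0.5452, 0.1912, 0.0801]
eef_rot: [[-0.002, 0.992, -0.126], [0.001, -0.126, -0.992], [-1.0, -0.002, -0.0]]
ft_force: [-0.8, 0.5, -0.5]
gripper_width: 0.0407
```

>>> arm_command(
  commands=[
    [[0, 0, 0, 0, 0, 0], [0, 0, 0, 0, 0, 0]],
  ],
)

```text
time: 2.58
position: [0.5469, 0.1901, 0.0823]
eef_rot: [[0.001, 0.992, -0.127], [0.001, -0.127, -0.992], [-1.0, 0.001, -0.001]]
ft_force: [0.2, -0.5, 0.4]
gripper_width: 0.0404
```

Run:
```python
from h import *
go((.546,.189,.081),-7.35)
cv2.imwrite('pics/w2.png',ctrl.grab_frame('wrist')[:,:,::-1])
```

```text
t 2.58 pos [0.5469 0.1901 0.0823] F [ 0.2 -0.5  0.4] w 0.0404
shift mm [ 1.3 -0.8  1.2] turn [ 0.03 -0.05 -0.04]
```

View pics/w2.png

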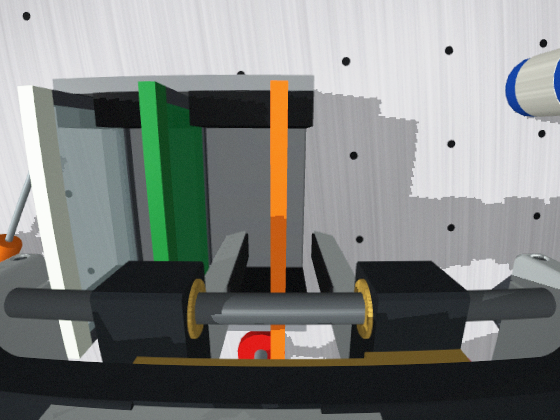

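The strip is at column 279, centred between the fingers at 243 and 317. Closing the gripper.

>>> arm_command(
  commands=[
    [[0, 0, 0, 0, 0, 0], [0, 0, 0, 0, 0, 0], [0, 0, 0, 0, 0, 0], [0, 0, 0, 0, 0, 0], [0, 0, 0, 0, 0, 0]],
  ],
  claw=0,
  grip_force=30,
)

```text
time: 3.25
position: [0.5469, 0.1889, 0.0816]
eef_rot: [[0.0, 0.992, -0.129], [0.0, -0.129, -0.992], [-1.0, 0.0, -0.0]]
ft_force: [-0.5, 0.5, 2.7]
gripper_width: 0.0077
```

>>> arm_command(
  commands=[
    [[-0.008, 0, 0, 0, 0, 0], [-0.02, 0, 0, 0, 0, 0], [-0.035, 0, 0, 0, 0, 0], [-0.05, 0, 0, 0, 0, 0], [-0.065, 0, 0, 0, 0, 0]],
  ],
)

```text
time: 3.88
position: [0.547, 0.189, 0.1478]
eef_rot: [[0.001, 0.992, -0.129], [0.0, -0.129, -0.992], [-1.0, 0.001, -0.0]]
ft_force: [0.2, -0.3, -0.8]
gripper_width: 0.0077
```

>>> arm_command(
  commands=[
    [[-0.02, 0, 0, 0, 0, 0], [-0.045, 0, 0, 0, 0, 0], [-0.07, 0, 0, 0, 0, 0], [-0.085, 0, 0, 0, 0, 0], [-0.09, 0, 0, 0, 0, 0]],
  ],
)

```text
time: 4.5
position: [0.5471, 0.189, 0.2375]
eef_rot: [[0.001, 0.992, -0.129], [0.001, -0.129, -0.992], [-1.0, 0.001, -0.001]]
ft_force: [-0.0, -0.7, -1.6]
gripper_width: 0.0075
```

Run:
```python
from h import *
a=np.array([.4965,-.2836]);d=np.array([-.1177,.9931])
g=a-d*.012
print(g);go((*g,.24),6.75)
cv2.imwrite('pics/s3.png',ctrl.grab_frame('side')[:,:,::-1])
```

```text
[ 0.4979124 -0.2955172]
t 4.5 pos [0.5471 0.189  0.2375] F [-0.  -0.7 -1.6] w 0.0075
shift mm [ -2.9  13.7 486.8] turn [-14.16  -0.04  -0.07]
```

View pics/s3.png

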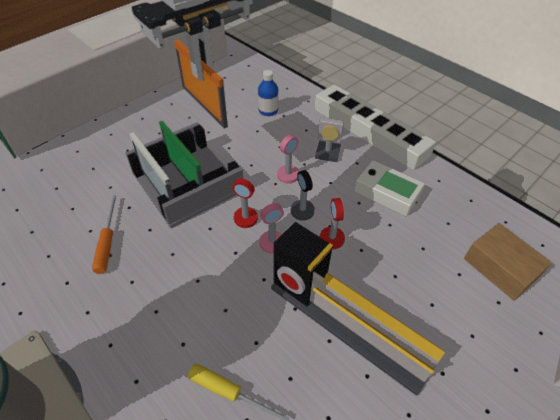

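The amber panel is lifted, hanging upright around (200,80), and the other two are still in the rack. Carrying it to the track.

>>> arm_command(
  commands=[
    [[-0.003, 0, 0.02, -1, 0, 0], [-0.003, 0.001, 0.06, -2, 0, 0], [-0.003, 0.003, 0.105, -4, 0, 0], [-0.003, 0.004, 0.15, -6, 0, 0], [-0.003, 0.006, 0.195, -8, 0, 0]],
  ],
)

```text
time: 5.18
position: [0.5267, -0.0065, 0.2386]
eef_rot: [[-0.002, 1.0, 0.012], [-0.0, 0.012, -1.0], [-1.0, -0.002, 0.0]]
ft_force: [0.1, -0.0, -1.4]
gripper_width: 0.0076
```

```bash
python3 -c "
from h import *
go((.4979,-.2955,.24),6.75)"
```

```text
t 5.17 pos [ 0.5267 -0.0065  0.2386] F [ 0.1 -0.  -1.4] w 0.0076
shift mm [ -1.3 -32.1 288.6] turn [-6.09  0.    0.1 ]
```

>>> arm_command(
  commands=[
    [[-0.001, -0.005, 0.045, -2, 0, 0], [-0.001, -0.01, 0.095, -4, 0, 0], [-0.001, -0.016, 0.145, -6, 0, 0], [-0.001, -0.022, 0.195, -6, 0, 0], [-0.001, -0.027, 0.245, -6, 0, 0]],
  ],
)

```text
time: 5.8
position: [0.5022, -0.2517, 0.2395]
eef_rot: [[-0.002, 0.993, 0.115], [0.001, 0.115, -0.993], [-1.0, -0.001, -0.001]]
ft_force: [1.0, 0.0, -1.6]
gripper_width: 0.0077
```

>>> arm_command(
  commands=[
    [[0, -0.003, 0.025, 0, 0, 0], [0, -0.005, 0.04, 0, 0, 0], [0, -0.005, 0.044, 0, 0, 0], [0, -0.005, 0.044, 0, 0, 0], [0, -0.005, 0.044, 0, 0, 0]],
  ],
)

```text
time: 6.42
position: [0.5036, -0.2933, 0.2404]
eef_rot: [[-0.0, 0.993, 0.117], [0.001, 0.117, -0.993], [-1.0, 0.0, -0.001]]
ft_force: [0.1, -0.6, -1.9]
gripper_width: 0.0075
```

Run:
```python
from h import *
go((.4979,-.2955,.14),6.75)
s=ctrl.read_state()
c=ctrl.get_calibration('wrist')
cv2.imwrite('pics/w4.png',ctrl.grab_frame('wrist')[:,:,::-1])
cv2.imwrite('pics/w4b.png',cv2.resize(cv2.imread('pics/w4.png'),(800,600),interpolation=cv2.INTER_CUBIC))
k=800/560
d=np.array([-.1177,.9931,0]);n=np.array([.4824,-.1644,0])
for nm,P in dict(frontband=n+[0,0,.13],endstop=n+d*.072+[0,0,.13]).items():print(nm,project(c,P)*k)
```

```text
t 6.42 pos [ 0.5036 -0.2933  0.2404] F [ 0.1 -0.6 -1.9] w 0.0075
shift mm [100.4  -5.9   1.6] turn [-0.05 -0.05 -0.  ]
frontband [390.43709492  95.63571482]
endstop [389.90990333 -25.61206539]
```

View pics/w4b.png

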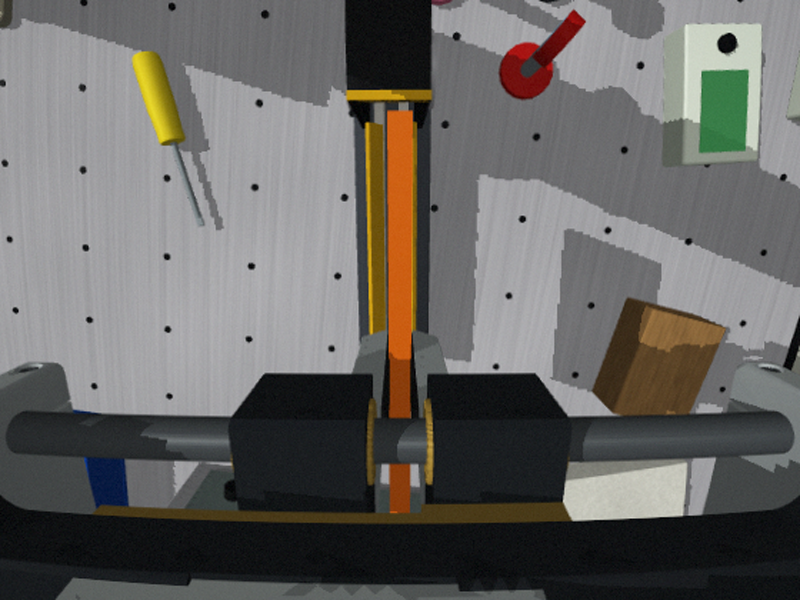

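The hood's front band is centred at (390,95), where predicted. The panel sits at column 400, 6 mm to the right, as the arm's pose error implies. Correcting that and lowering.

>>> arm_command(
  commands=[
    [[0.01, -0.004, 0.001, 0, 0, 0], [0.03, -0.006, 0.001, 0, 0, 0], [0.055, -0.006, 0.001, 0, 0, 0], [0.075, -0.006, 0.001, 0, 0, 0], [0.085, -0.006, 0.001, 0, 0, 0]],
  ],
)

```text
time: 7.1
position: [0.4964, -0.2958, 0.154]
eef_rot: [[-0.002, 0.993, 0.115], [0.001, 0.115, -0.993], [-1.0, -0.002, -0.001]]
ft_force: [0.8, -0.9, -1.3]
gripper_width: 0.0075
```

>>> arm_command(
  commands=[
    [[0, 0, 0, 0, 0, 0], [0, 0, 0, 0, 0, 0]],
  ],
)

```text
time: 7.35
position: [0.4977, -0.2969, 0.1561]
eef_rot: [[0.001, 0.993, 0.115], [-0.001, 0.115, -0.993], [-1.0, 0.001, 0.001]]
ft_force: [-0.4, 0.1, -1.9]
gripper_width: 0.008
```

Run:
```python
from h import *
go((.4979,-.2955,.081),6.75)
cv2.imwrite('pics/s5.png',ctrl.grab_frame('side')[:,:,::-1])
crop('pics/s5.png','pics/s5c.png',250,170,240,200,3)
```

```text
t 7.35 pos [ 0.4977 -0.2969  0.1561] F [-0.4  0.1 -1.9] w 0.008
shift mm [75.1  0.3 -1.4] turn [-0.17  0.05 -0.06]
```

View pics/s5c.png

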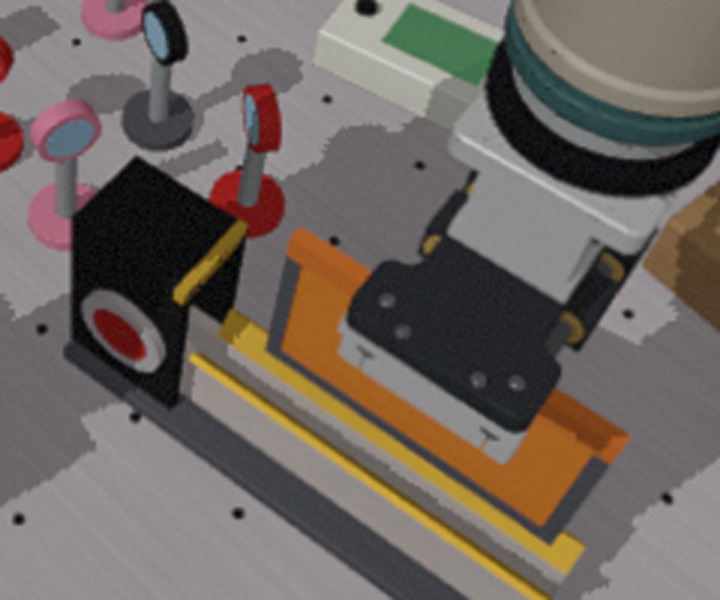

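The side view shows the panel upright above the mouth, from about (290,240) to (625,440), well short of the hood. Lowering it in steps and watching the force.

>>> arm_command(
  commands=[
    [[0.012, 0, -0.001, 0, 0, 0], [0.024, 0, -0.001, 0, 0, 0], [0.034, 0, -0.001, 0, 0, 0], [0.042, 0, -0.001, 0, 0, 0], [0.05, 0, -0.001, 0, 0, 0]],
  ],
)

```text
time: 8.02
position: [0.4972, -0.2955, 0.1048]
eef_rot: [[-0.0, 0.993, 0.115], [0.0, 0.115, -0.993], [-1.0, -0.0, -0.0]]
ft_force: [0.6, 0.5, -1.4]
gripper_width: 0.0079
```

>>> arm_command(
  commands=[
    [[0.004, 0, 0, 0, 0, 0], [0.008, 0, 0, 0, 0, 0], [0.012, 0, 0, 0, 0, 0], [0.016, 0, 0, 0, 0, 0], [0.018, 0, 0, 0, 0, 0]],
  ],
)

```text
time: 8.65
position: [0.4972, -0.2954, 0.0872]
eef_rot: [[-0.0, 0.993, 0.115], [0.0, 0.115, -0.993], [-1.0, -0.0, -0.0]]
ft_force: [-0.1, 0.2, -1.0]
gripper_width: 0.0083
```

Run:
```python
from h import *
go((.4979,-.2955,.081),6.75)
```

```text
t 8.65 pos [ 0.4972 -0.2954  0.0872] F [-0.1  0.2 -1. ] w 0.0083
shift mm [6.2 0.7 0.2] turn [-0.16 -0.01  0.01]
```

>>> arm_command(
  commands=[
    [[0.002, 0, 0, 0, 0, 0], [0.004, 0, 0, 0, 0, 0], [0.005, 0, 0, 0, 0, 0], [0.006, 0, 0, 0, 0, 0], [0.006, 0, 0, 0, 0, 0]],
  ],
)

```text
time: 9.28
position: [0.4972, -0.2955, 0.0816]
eef_rot: [[0.0, 0.993, 0.115], [-0.0, 0.115, -0.993], [-1.0, 0.0, 0.0]]
ft_force: [-0.0, 0.3, 0.6]
gripper_width: 0.0077
```

Run:
```python
from h import *
d=np.array([-.1177,.9931]);n=np.array([.4824,-.1644])
g=n+d*(.055-.075-.012)
print(g);go((*g,.081),6.75)
```

```text
[ 0.4861664 -0.1961792]
t 9.28 pos [ 0.4972 -0.2955  0.0816] F [-0.   0.3  0.6] w 0.0077
shift mm [   0.6    0.4 -100. ] turn [-0.17  0.   -0.01]
```

The panel is on the floor at the expected height. Sliding it along the track.

>>> arm_command(
  commands=[
    [[0, 0, -0.01, 0, 0, 0], [0, 0, -0.022, 0, 0, 0], [0, 0, -0.034, 0, 0, 0], [0, 0, -0.044, 0, 0, 0], [0, 0, -0.05, 0, 0, 0]],
  ],
)

```text
time: 9.9
position: [0.4917, -0.245, 0.0816]
eef_rot: [[0.0, 0.993, 0.115], [-0.0, 0.115, -0.993], [-1.0, 0.0, 0.0]]
ft_force: [1.3, -1.8, 0.6]
gripper_width: 0.0078
```

>>> arm_command(
  commands=[
    [[0, 0, -0.01, 0, 0, 0], [0, 0, -0.02, 0, 0, 0], [0, 0, -0.028, 0, 0, 0], [0, 0, -0.034, 0, 0, 0], [0, 0, -0.038, 0, 0, 0]],
  ],
)

```text
time: 10.52
position: [0.4873, -0.208, 0.0816]
eef_rot: [[0.0, 0.993, 0.115], [-0.0, 0.115, -0.993], [-1.0, 0.0, 0.0]]
ft_force: [0.6, -3.1, 3.8]
gripper_width: 0.0081
```

Run:
```python
from h import *
go((.48617,-.19618,.081),6.75)
```

```text
t 10.53 pos [ 0.4873 -0.208   0.0816] F [ 0.6 -3.1  3.8] w 0.0081
shift mm [  0.6   0.3 -11.9] turn [-0.17  0.03 -0.02]
```

>>> arm_command(
  commands=[
    [[0, 0, -0.002, 0, 0, 0], [0, 0, -0.004, 0, 0, 0], [0, 0, -0.006, 0, 0, 0], [0, 0, -0.008, 0, 0, 0], [0, 0, -0.01, 0, 0, 0]],
  ],
)

```text
time: 11.15
position: [0.4865, -0.2012, 0.0817]
eef_rot: [[0.002, 0.994, 0.113], [-0.005, 0.113, -0.994], [-1.0, 0.002, 0.005]]
ft_force: [0.9, -11.5, 2.6]
gripper_width: 0.0081
```

>>> arm_command(
  commands=[
    [[0, 0, -0.001, 0, 0, 0], [0, 0, -0.002, 0, 0, 0], [0, 0, -0.003, 0, 0, 0], [0, 0, -0.004, 0, 0, 0]],
  ],
)

```text
time: 11.65
position: [0.4866, -0.2011, 0.0822]
eef_rot: [[0.004, 0.994, 0.111], [-0.01, 0.111, -0.994], [-1.0, 0.003, 0.01]]
ft_force: [0.8, -16.9, 1.8]
gripper_width: 0.0079
```

There is firm contact (17 N) about 5 mm before my estimated home. I'll relax the push, release, and check where the panel is.

>>> arm_command(
  commands=[
    [[0, 0, 0.003, 0, 0, 0], [0, 0, 0.006, 0, 0, 0], [0, 0, 0.007, 0, 0, 0], [0, 0, 0.007, 0, 0, 0]],
  ],
)

```text
time: 12.15
position: [0.4864, -0.2013, 0.0816]
eef_rot: [[0.0, 0.993, 0.114], [-0.0, 0.114, -0.993], [-1.0, 0.0, 0.0]]
ft_force: [-0.1, -3.3, 5.1]
gripper_width: 0.0077
```

>>> arm_command(
  commands=[
    [[0, 0, 0, 0, 0, 0], [0, 0, 0, 0, 0, 0], [0, 0, 0, 0, 0, 0], [0, 0, 0, 0, 0, 0]],
  ],
  claw=0.35,
)

```text
time: 12.65
position: [0.4861, -0.2007, 0.0813]
eef_rot: [[-0.001, 0.993, 0.115], [0.001, 0.115, -0.993], [-1.0, -0.001, -0.001]]
ft_force: [-0.2, 0.2, 0.1]
gripper_width: 0.033
```

>>> arm_command(
  commands=[
    [[-0.03, 0, 0, 0, 0, 0], [-0.07, 0, 0, 0, 0, 0], [-0.12, 0, 0, 0, 0, 0], [-0.16, 0, 0.03, 0, 0, 0], [-0.18, 0, 0.06, 0, 0, 0]],
  ],
)

```text
time: 13.28
position: [0.4941, -0.2614, 0.264]
eef_rot: [[0.003, 0.993, 0.116], [-0.001, 0.116, -0.993], [-1.0, 0.003, 0.001]]
ft_force: [0.4, -0.7, -0.1]
gripper_width: 0.0332
```

>>> arm_command(
  commands=[
    [[0, 0, 0.06, 0, 0, 0], [0, 0, 0.12, 0, 0, 0], [0, 0, 0.14, 0, 0, 0], [0, 0, 0.14, 0, 0, 0], [0, 0, 0.14, 0, 0, 0]],
  ],
)

```text
time: 13.9
position: [0.5095, -0.398, 0.2611]
eef_rot: [[-0.0, 0.993, 0.116], [0.002, 0.116, -0.993], [-1.0, -0.0, -0.002]]
ft_force: [0.6, 0.2, -0.1]
gripper_width: 0.033
```

Run:
```python
from h import *
go((.48617,-.20,.081),6.75)
c=ctrl.get_calibration('wrist')
cv2.imwrite('pics/w6.png',ctrl.grab_frame('wrist')[:,:,::-1])
cv2.imwrite('pics/w6b.png',cv2.resize(cv2.imread('pics/w6.png'),(800,600),interpolation=cv2.INTER_CUBIC))
cv2.imwrite('pics/t6.png',ctrl.grab_frame('top')[:,:,::-1])
d=np.array([-.1177,.9931,0]);n=np.array([.4824,-.1644,0]);k=800/560
for x in(-.035,-.03,-.025,.075):print(x,project(c,n+d*(x-.075)+[0,0,.112 if x<.05 else .13])*k)
np.save('c6.npy',c,allow_pickle=True)
```

```text
t 13.9 pos [ 0.5095 -0.398   0.2611] F [ 0.6  0.2 -0.1] w 0.033
shift mm [ 180.5   -0.2 -199. ] turn [-0.09 -0.11  0.01]
-0.035 [400.35003957 115.75816757]
-0.03 [400.3367304  108.59173753]
-0.025 [400.32330507 101.39478211]
0.075 [400.05230999 -61.99884297]
```

View pics/w6b.png

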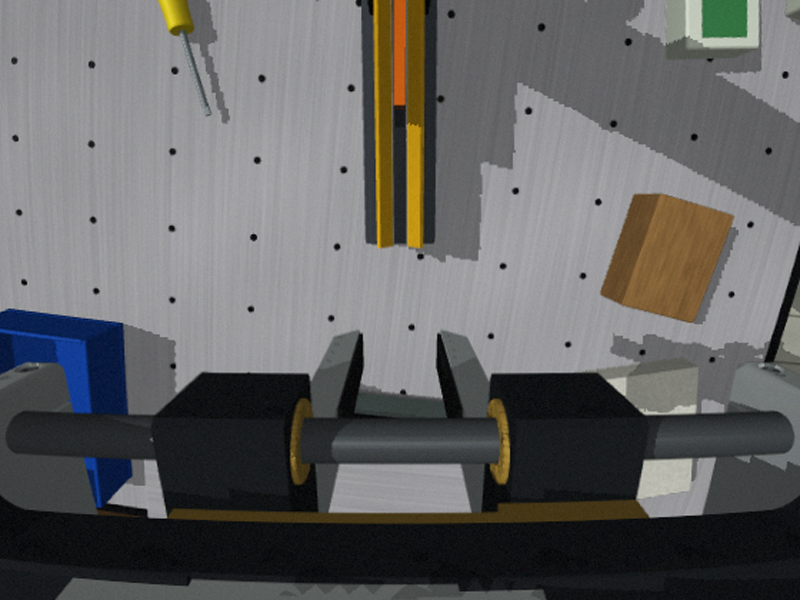

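The trailing end is at (400,105), which is track x of about -27 mm (home is -25), so it's close. I'll push it home from behind with closed fingers.

>>> arm_command(
  commands=[
    [[0.02, 0, -0.04, 0, 0, 0], [0.06, 0, -0.08, 0, 0, 0], [0.11, 0, -0.095, 0, 0, 0], [0.155, 0, -0.095, 0, 0, 0], [0.183, 0, -0.095, 0, 0, 0]],
  ],
  claw=0,
)

```text
time: 14.62
position: [0.4981, -0.3028, 0.0769]
eef_rot: [[-0.001, 0.993, 0.117], [0.002, 0.117, -0.993], [-1.0, -0.001, -0.002]]
ft_force: [0.5, 0.1, 0.6]
gripper_width: 0.0003
```

>>> arm_command(
  commands=[
    [[0, 0, -0.005, 0, 0, 0], [0, 0, -0.01, 0, 0, 0], [0, 0, -0.015, 0, 0, 0], [0, 0, -0.02, 0, 0, 0], [0, 0, -0.024, 0, 0, 0]],
  ],
)

```text
time: 15.25
position: [0.4959, -0.2812, 0.079]
eef_rot: [[0.001, 0.993, 0.115], [-0.0, 0.115, -0.993], [-1.0, 0.001, 0.0]]
ft_force: [-0.1, -0.4, 0.2]
gripper_width: 0.0005
```

>>> arm_command(
  commands=[
    [[0, 0, -0.002, 0, 0, 0], [0, 0, -0.004, 0, 0, 0], [0, 0, -0.006, 0, 0, 0], [0, 0, -0.008, 0, 0, 0]],
  ],
)

```text
time: 15.75
position: [0.4951, -0.2753, 0.0787]
eef_rot: [[0.001, 0.993, 0.114], [-0.003, 0.114, -0.993], [-1.0, 0.001, 0.003]]
ft_force: [0.8, -5.8, -1.5]
gripper_width: 0.0007
```

Run:
```python
from h import *
s=ctrl.read_state()
d=np.array([-.1177,.9931]);n=np.array([.4824,-.1644])
print('track x of TCP',(np.array(s['position'])[:2]-n)@d+.075)
c=np.load('c6.npy',allow_pickle=True).item()
k=.7
T=onplane(c,(400*k,105*k),.112);L=onplane(c,(400*k,246*k),.066)
print(T,L,'gap',np.linalg.norm((T-L)[:2]))
```

```text
track x of TCP -0.03663261365655508
[ 0.4942257  -0.26622253  0.112     ] [ 0.50677899 -0.37372422  0.066     ] gap 0.10823214949326158
```

>>> arm_command(
  commands=[
    [[0, 0, -0.002, 0, 0, 0], [0, 0, -0.004, 0, 0, 0], [0, 0, -0.006, 0, 0, 0], [0, 0, -0.006, 0, 0, 0]],
  ],
)

```text
time: 16.25
position: [0.4958, -0.2753, 0.0799]
eef_rot: [[0.006, 0.994, 0.111], [-0.012, 0.111, -0.994], [-1.0, 0.005, 0.012]]
ft_force: [2.1, -12.3, -0.5]
gripper_width: 0.0002
```

>>> arm_command(
  commands=[
    [[0, 0, -0.002, 0, 0, 0], [0, 0, -0.004, 0, 0, 0], [0, 0, -0.006, 0, 0, 0], [0, 0, -0.008, 0, 0, 0]],
  ],
)

```text
time: 16.75
position: [0.4967, -0.2752, 0.0815]
eef_rot: [[0.012, 0.994, 0.108], [-0.024, 0.108, -0.994], [-1.0, 0.01, 0.025]]
ft_force: [2.8, -26.0, -1.7]
gripper_width: 0.0003
```

>>> arm_command(
  commands=[
    [[0, 0, 0.01, 0, 0, 0], [0, 0, 0.03, 0, 0, 0], [-0.03, 0, 0.06, 0, 0, 0], [-0.08, 0, 0.09, 0, 0, 0], [-0.13, 0, 0.13, 0, 0, 0]],
  ],
)

```text
time: 17.38
position: [0.5079, -0.3875, 0.2082]
eef_rot: [[-0.001, 0.993, 0.116], [0.003, 0.116, -0.993], [-1.0, -0.001, -0.003]]
ft_force: [0.5, -0.7, 0.1]
gripper_width: 0.0006
```

>>> arm_command(
  commands=[
    [[-0.02, 0, 0.06, 0, 0, 0], [-0.03, 0, 0.12, 0, 0, 0], [-0.03, 0, 0.16, 0, 0, 0], [-0.03, 0, 0.16, 0, 0, 0]],
  ],
)

```text
time: 17.88
position: [0.5237, -0.55, 0.2355]
eef_rot: [[-0.003, 0.994, 0.111], [0.0, 0.111, -0.994], [-1.0, -0.003, -0.001]]
ft_force: [-0.4, -0.4, -1.0]
gripper_width: 0.0003
```

Run:
```python
from h import *
go((.5,-.4,.26),6.75)
cv2.imwrite('pics/t7.png',ctrl.grab_frame('top')[:,:,::-1])
cv2.imwrite('pics/s7.png',ctrl.grab_frame('side')[:,:,::-1])
a=cv2.imread('pics/t7.png');b=cv2.imread('pics/s7.png')
k=4.5
A=cv2.resize(a[195:255,315:480],None,fx=k,fy=k,interpolation=cv2.INTER_CUBIC)
B=cv2.resize(b[90:380,110:460],None,fx=1.1,fy=1.1,interpolation=cv2.INTER_CUBIC)
o=np.zeros((600,800,3),np.uint8);o[:270,:A.shape[1]]=A;o[272:272+B.shape[0],:B.shape[1]]=B
cv2.imwrite('pics/c7.png',o)
```

```text
t 17.88 pos [ 0.5237 -0.55    0.2355] F [-0.4 -0.4 -1. ] w 0.0003
shift mm [ -24.4   -7.  -151.7] turn [-0.39 -0.04  0.15]
```

View pics/c7.png

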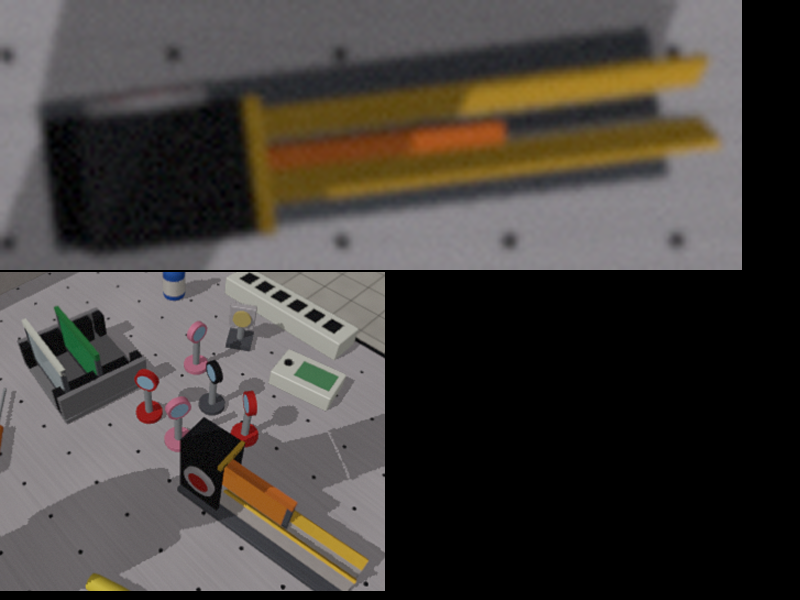

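Run:
```python
from h import *
c=ctrl.get_calibration('top')
T=onplane(c,(315+506/4.5,195+132/4.5),.112)
d=np.array([-.1177,.9931,0])
for u in(258,267):
    n=onplane(c,(315+u/4.5,195+165/4.5),.13);print(u,'exposed',(n-T)@d)
far=onplane(c,(315+44/4.5,195+178/4.5),.13);print('hood far end to T',(far-T)@d)
```

```text
258 exposed 0.10505848322574149
267 exposed 0.10155932393096588
hood far end to T 0.18889906647058993
```

About 101.5 mm is exposed in front of the hood (nominal 100). Measured to the hood's far end it also fits home, the panel did not move under 26 N, and everything else is in place. Handing in.

```bash
python3 -c "
from bench import ctrl
print(ctrl.hand_in(), ctrl.read_state()['time'])"
```

```text
the job is handed in; nothing more can be done
the job is handed in; nothing more can be done
```

I lifted the amber panel straight out of the rack, lowered it into the open part of the track, and slid it under the hood until it met firm resistance. I then released it and pushed it from behind with closed fingers. It did not move under 26 N, so I withdrew the arm and handed in at about 18 s.

**Last checks:**
- **Amber panel:** it stands upright in the channel, with about 101.5 mm showing in front of the hood (nominal 100).
- **Other objects:** the side view shows the green and clear panels still in the rack and the lens post upright where it stood. I judged this by eye and did not measure it.

**Disagreement:** my position estimates for home differ slightly.
- The wrist camera put the panel 2–4 mm short of home.
- The finger contact position put it about 3.6 mm short.
- The top view put it 1.5 mm short, or 5 mm if measured to the middle of the hood's yellow band.

All are inside the 6 mm tolerance. Because it held against 26 N, I take it to be against the end stop.

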